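# Cover the cooling vial and hold the desiccator lid at its vent mark

### The arm

A 6-joint arm with a two-finger parallel gripper is mounted at the origin on the work surface. World frame = base frame: x ahead of the robot, y to its left, z up, the work surface at z = 0. Lengths are in m, angles in rad, forces in N, time in s.
With the tool pointing down it reaches from about 0.375 to 0.9 m from the base axis. Payload 3.1 kg.
Tool frame: the origin (TCP) lies on the centre line of the jaws, within the pads' length; the fingertips stand 8 mm ahead of it and the grasp point (between the pads) lies 11 mm behind it (robot.tip_extent is the distance from the TCP to the fingertips, in m); y points along the fingers, z is the direction in which the jaws open and shut, and the axes are right-handed (so a half turn about y gives the same grasp; the last joint's range is limited). The gripper opens to 87 mm and grips with 3 to 60 N. Pads are 19 mm wide; open, the fingers measure 117 mm over their backs; the gripper's body (75 mm by 190 mm) begins 51 mm behind the grasp point.
Start: joints at [-1.313, 0.527, 1.433, -0, 1.181, -0.178], TCP at [0.264, -0.567, 0.231] pointing down, gripper open.
Joint ranges: [-3.08, 3.08], [-0.75, 2.2], [0.22, 2.44], [-1.43, 4.57], [0, 2.65], [-2.85, 2.85]. Speed limits (rad/s): [2.79, 2.79, 3.14, 3.14, 3.14, 3.14].

### API

Orientations are given as a unit quaternion [x, y, z, w].
In Python, from rig import robot gives the robot as it stands.
- The arm moves only by the shell command python3 -m crank 'ROWS' [FORCE]. ROWS is JSON, a list that holds one entry, the list of rows, each a list of 7 numbers: the turn, a rotation vector about the tool's x, y, z in degrees, then the shift along the tool's x, y, z in m, then the opening in per cent of the stroke, from 0 (shut) to 100 (fully open). In form: [[[ax, ay, az, dx, dy, dz, gripper], ...]]. A call has exactly 5 rows; each row shifts and turns the commanded pose from where the row before left it, along the tool's axes as they then stand; what a row does not reach is not made up. A row lasts 1/8 s, in which the tool goes at most 62.5 mm and 10.7 degrees, less where a joint would pass 70% of its speed; a pose out of reach is approached as far as the arm can. A call with a gripper value outside its range is refused whole. The fingers move at their own pace and stop on an object; FORCE is the grip in N (left out, the last holds). Time passes only in rows, so rows that do not move let the fingers close, or fill a call up. It gives the time, the measured TCP pose, the force and the opening at its end, in the units of the state.
- robot.get_obs(): the state, without advancing time (a new reading comes with each control period).
- robot.camera(name): name is "scene" or "top"; returns a dict with "img" (384x512x3 uint8, red, green, blue), "K" (3x3 intrinsics, pixels), "R" (3x3) and "t" (3): a world point X has camera coordinates R X + t. Camera axes: x right, y down, z forward; pixel columns grow to the right and rows downward; lengths in m; the calibration is good to about 2 mm. A picture is of the moment at which its call begins. There is no depth.
- robot.hand_in(): hands the job in, once; it reports no verdict.
Trained networks look in a picture, given as the dict that the camera call returned (one of the last four; its "shot" number tells which), for a name from the list of things; names that differ only in an ending like _2 or _b are one class to them, and where a whole thing is asked for, a point or a joint stands for the part that bears it (a point fixed in the world has none). Each returns a list of dicts, best first, with "conf" (0 to 1); they miss things now and then, are a little off and sometimes report something else, mostly with a low value. They report only what shows in the picture. A call takes as long as a camera call. They do not tell look-alikes from the thing itself.
- robot.spot_in(picture, thing): "at" ([row, column] in pixels, amid what is visible of it).
The state is a dict: "time": time; "q": joint angles; "joint_velocities": joint speeds; "joint_torque": joint torques, N m; "position": TCP position; "tool_rot": TCP orientation; "ft_force": force on the tool from outside, world axes, zero at the start; "moment": the same for the moment, N m; "grip_width": finger opening in m.
Only numpy, scipy, OpenCV 4.12 (cv2) and the standard library are available. Lean on these libraries where they do the work, as an engineer would, in place of code of your own. Each camera call takes 0.05 s, during which the arm holds its last target.

### The job

Stand the amber weighing vial upright in the middle of the bench desiccator's tray, then put the clear bell lid over it so that its two orange lugs drop through the white-marked slots of the collar, fully down. Turn the lid clockwise (seen from above) to the yellow vent mark, half way along its travel and short of the click into lock at the red mark, and finish there still gripping the lid's handle. Do not tip the vial or the lid, and leave the reagent jar, the flask and the small white jar alone.

Things in the scene. Friction and masses are not known exactly. Their poses are not given: they have to be found in the camera images.
- base: Desiccator base, fixed: white disc 160 mm across with a grey collar. Origin at the underside's centre, z up, x axis through the yellow vent marks. Collar: outer radius 71 mm, top at z = 46 mm; its inward lip (z = 36 to 46 mm) leaves a mouth of radius 54 mm. Slots and marks come in opposite pairs, half a turn apart, so directions count modulo 180 degrees; angles are counter-clockwise from above.
- tray (a point): Centre of the flat steel tray inside the collar, on its upper face, 25 mm above the base's underside; axes as the base's. The tray is 126 mm across, its middle marked by a thin disc of 27 mm radius.
- slot (a point): White mark at a slot, on the collar's top, 62.5 mm from the axis, +40 degrees from the base's x axis. Slots are about 24 mm wide; here the lugs go in. Stops block turning counter-clockwise from here; clockwise the lid turns freely, 80 degrees to the lock.
- vent (a point): Yellow vent mark, on the collar's top, 62.5 mm from the axis, on the base's +x axis (0 degrees): half way. The lid stays here by friction alone.
- lock (a point): Red lock mark, on the collar's top, 62.5 mm from the axis, at -40 degrees: end of travel. A spring pin (in a bump on the collar's outside) meets each lug at about -14 degrees, resists with a few newtons and then clicks over. Not to be reached.
- bell: Loose bayonet bell lid, about 0.28 kg, standing on its open rim: clear tube, outer radius 50 mm, inner 46 mm, inside height 86 mm, blue flat top at 92 mm. Origin at the centre of the rim plane, z up. Half-turn symmetric: a lug on +x and one on -x, orange stripes above them up the wall. Seated, the rim rests on the tray; play is 4 mm in height, 3 mm sideways.
- bar (a point): Middle of the lid's white bar handle, 110 mm above the rim. The bar runs along the lid's x axis: 64 mm long, 14 mm thick (along y), from 92 to 124 mm above the rim.
- lug (a point): On the lid's +x orange lug, 55 mm from the lid's axis, 3.5 mm above the rim. Each lug reaches out to a radius of 60 mm, is 16 mm wide (along y) and 7 mm high, from the rim plane up.
- vial: Loose amber weighing vial with white stopper, straight cylinder 32 mm across and 75 mm tall, about 60 g, standing on the bench. Origin at the centre of its underside, z up. Held at 50 mm or more above its foot, the fingers stay clear of the collar.
- reagent: Amber reagent jar with black cap, 80 mm across, 150 mm tall, origin at the underside's centre; leave alone.
- flask: Glass flask with long neck and blue-yellow stopper, 64 mm across, 166 mm tall, origin at the underside's centre; leave alone.
- tablets: Small white jar with yellow cap, 44 mm across, 65 mm tall, origin at the underside's centre; leave alone.
There are look-alikes about, which are no part of the job. Of the things like the vial, leave any that is blue or pink; of the rest the larger one is meant.

How it is judged:
By the outcome, as a careful person would: the job done as asked, in the order asked, and still so for the second after the job is handed in, while the arm keeps its last pose, push and grip.
It also fails if it takes over 61 s, if anything falls off the work surface, if the arm or the gripper's body presses on something with over 40 N, if the wrist force passes 120 N, or if a joint passes its speed limit or range.

## Working session

There is one attempt and no reset: what is moved stays moved. The work goes in short steps, Python scripts to look and compute and a shell command to move; the robot and the scene stay as the last step left them, time stands still between calls to the robot, and variables do not carry over. Pictures are saved under pics/ and viewed, and the job is handed in when it is done.

```bash
ls; mkdir -p pics
python3 - <<'E'
from rig import robot
import cv2,numpy as np
o=robot.get_obs()
print({k:np.round(v,3).tolist() for k,v in o.items()}, robot.tip_extent)
for n in("scene","top"):
    c=robot.camera(n)
    cv2.imwrite(f"pics/{n}0.png",cv2.resize(c["img"][:,:,::-1],(800,600),interpolation=cv2.INTER_CUBIC))
    print(n,c["K"].tolist(),np.round(c["R"],4).tolist(),np.round(c["t"],4).tolist(),c["shot"])
    for th in["base","tray","slot","vent","lock","bell","bar","lug","vial","reagent","flask","tablets"]:
        print(th,[(np.round(d["at"],1).tolist(),round(d["conf"],2)) for d in robot.spot_in(c,th)])
E
```

```text
pics
{'time': 0.0, 'q': [-1.313, 0.528, 1.434, -0.0, 1.181, -0.179], 'joint_velocities': [0.001, 0.001, -0.0, 0.001, -0.0, 0.001], 'joint_torque': [0.0, -44.004, -17.66, 0.063, 0.058, -0.0], 'position': [0.264, -0.566, 0.23], 'tool_rot': [-0.153, 0.691, -0.69, 0.153], 'ft_force': [0.02, -0.15, 0.536], 'moment': [0.019, -0.052, -0.018], 'grip_width': 0.087} 0.008
scene [[409.45426719376405, 0.0, 257.6215902368437], [0.0, 409.45426719376405, 190.41415569244612], [0.0, 0.0, 1.0]] [[0.4161, 0.9091, 0.0211], [0.5032, -0.2109, -0.838], [-0.7574, 0.3593, -0.5452]] [-0.2479, -0.2168, 1.3298] 1
base [([207.6, 268.1], 0.96)]
tray [([207.0, 267.5], 0.59)]
slot [([208.4, 268.9], 0.82)]
vent [([208.7, 266.9], 0.78)]
lock [([208.4, 270.2], 0.64)]
bell [([202.0, 112.2], 0.79), ([207.0, 267.3], 0.27)]
bar [([204.5, 112.0], 0.92)]
lug [([206.5, 112.4], 0.55), ([205.7, 268.2], 0.37)]
vial [([184.5, 336.4], 0.83), ([165.4, 326.0], 0.77), ([161.6, 315.5], 0.63), ([163.6, 298.8], 0.52)]
reagent [([212.8, 376.7], 0.78)]
flask [([298.7, 178.4], 0.74)]
tablets [([181.3, 191.7], 0.79)]
top [[409.70950471876415, 0.0, 250.1719620945968], [0.0, 409.70950471876415, 183.6089101137452], [0.0, 0.0, 1.0]] [[0.012, -0.9999, -0.0081], [-0.9893, -0.0107, -0.1456], [0.1455, 0.0097, -0.9893]] [0.0038, 0.5968, 0.9428] 2
base [([201.4, 235.2], 0.61)]
tray [([204.3, 238.9], 0.81)]
slot [([205.2, 235.3], 0.82)]
vent [([205.7, 237.3], 0.76), ([241.8, 374.0], 0.41)]
lock [([203.2, 238.5], 0.85), ([123.6, 341.8], 0.35)]
bell [([239.8, 370.4], 0.82)]
bar [([241.1, 371.3], 0.86), ([204.9, 236.0], 0.64)]
lug [([238.3, 369.3], 0.78)]
vial [([224.4, 156.5], 0.8), ([256.4, 149.0], 0.65), ([199.7, 164.6], 0.48)]
reagent [([124.0, 174.0], 0.66)]
flask [([123.3, 342.4], 0.67)]
tablets [([266.3, 293.8], 0.81)]
```

View pics/scene0.png

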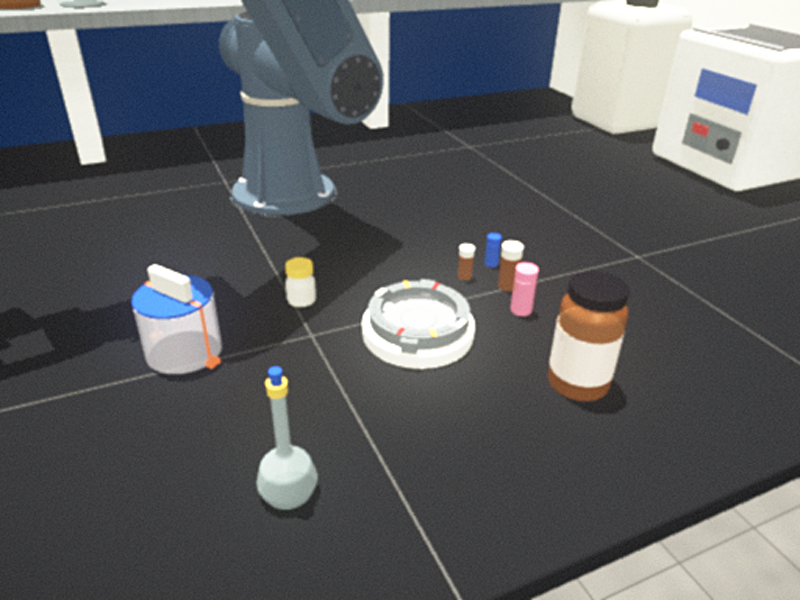

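View pics/top0.png

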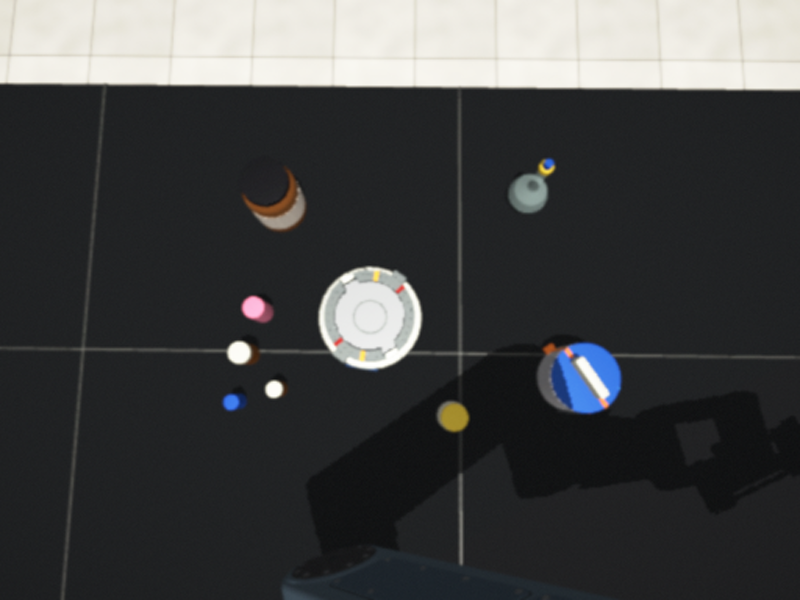

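Scene candidates for the vial (800x600 view): larger amber (511,266), small amber (466,262), blue (493,250) and pink (523,290). In the top view they are at (240,352), (274,389), (233,402) and (254,308). I choose the larger amber one, and I'll check it in close crops while measuring.

```bash
cat > h.py <<'E'
import numpy as np, cv2
from rig import robot
def ray(c,r,col):
    d=c["R"].T@np.linalg.inv(c["K"])@np.array([col,r,1.0]); o=-c["R"].T@c["t"]; return o,d
def onz(c,r,col,z):
    o,d=ray(c,r,col); return o+d*(z-o[2])/d[2]
def proj(c,X):
    p=c["K"]@(c["R"]@np.asarray(X,float)+c["t"]); return p[1]/p[2],p[0]/p[2]
def blobs(c,lo,hi,box,amin=3):
    hsv=cv2.cvtColor(c["img"],cv2.COLOR_RGB2HSV); m=cv2.inRange(hsv,lo,hi)
    k=np.zeros_like(m); r0,r1,c0,c1=box; k[r0:r1,c0:c1]=255; m&=k
    n,l,s,ce=cv2.connectedComponentsWithStats(m)
    return [(ce[i][1],ce[i][0],int(s[i][4])) for i in range(1,n) if s[i][4]>=amin]
def crop(c,name,box,f):
    r0,r1,c0,c1=box
    cv2.imwrite(f"pics/{name}.png",cv2.resize(c["img"][r0:r1,c0:c1,::-1],None,fx=f,fy=f,interpolation=cv2.INTER_CUBIC))
E
python3 - <<'E'
from h import *
c=robot.camera("top"); s=robot.camera("scene")
import pickle; pickle.dump((c,s),open("p0.pkl","wb"))
a=c["img"]
crop(c,"c_base",(160,245,195,280),7)
crop(c,"c_bell",(205,280,330,410),7)
crop(c,"c_vial",(180,275,130,195),6)
crop(s,"s_vial",(140,210,280,360),7)
for nm,lo,hi,z in(("yel",(18,110,120),(35,255,255),.046),("red",(0,120,100),(8,255,255),.046)):
    for b in blobs(c,lo,hi,(160,245,195,280)): print(nm,np.round(b,1),np.round(onz(c,b[0],b[1],z),4))
for nm,lo,hi,z in(("white",(0,0,150),(180,90,255),.075),):
    for b in blobs(c,lo,hi,(180,275,130,190)): print(nm,np.round(b,1),np.round(onz(c,b[0],b[1],z),4))
for nm,lo,hi,z in(("blue",(95,100,80),(125,255,255),.092),("white",(0,0,150),(180,70,255),.124),("or",(3,120,100),(18,255,255),.092)):
    for b in blobs(c,lo,hi,(205,280,335,410)): print(nm,np.round(b,1),np.round(onz(c,b[0],b[1],z),4))
E
```

```text
yel [176.7 240.3  16. ] [0.6129 0.0346 0.046 ]
yel [226.8 231.6  13. ] [0.4925 0.0533 0.046 ]
red [184.8 255.7   9. ] [ 0.5937 -0.0026  0.046 ]
red [218.4 216.   13. ] [0.512  0.0908 0.046 ]
white [196.4 161.7 119. ] [0.5599 0.2157 0.075 ]
white [225.3 152.6 174. ] [0.4928 0.2335 0.075 ]
white [248.8 175.1 100. ] [0.44   0.1798 0.075 ]
blue [234.  384.7 579. ] [ 0.4786 -0.2928  0.092 ]
blue [247.6 366.2 708. ] [ 0.448  -0.2504  0.092 ]
white [241.4 378.4 227. ] [ 0.4617 -0.2686  0.124 ]
or [222.9 351.8  41. ] [ 0.5026 -0.2198  0.092 ]
or [225.5 363.7  10. ] [ 0.4971 -0.2463  0.092 ]
or [258.2 386.6   9. ] [ 0.4252 -0.295   0.092 ]
```

Run:
```python
import cv2,numpy as np
A=[cv2.imread(f"pics/{n}.png") for n in("c_base","c_bell","c_vial","s_vial")]
A=[cv2.resize(a,(400,300*1)) if False else cv2.copyMakeBorder(a,0,max(0,600-a.shape[0]),0,0,cv2.BORDER_CONSTANT) for a in A]
def fit(a): f=min(400/a.shape[1],300/a.shape[0]); a=cv2.resize(a,None,fx=f,fy=f); return cv2.copyMakeBorder(a,0,300-a.shape[0],0,400-a.shape[1],cv2.BORDER_CONSTANT)
F=[fit(a) for a in A]
cv2.imwrite("pics/m0.png",np.vstack([np.hstack(F[:2]),np.hstack(F[2:])]))
```

```text
(no output)
```

View pics/m0.png

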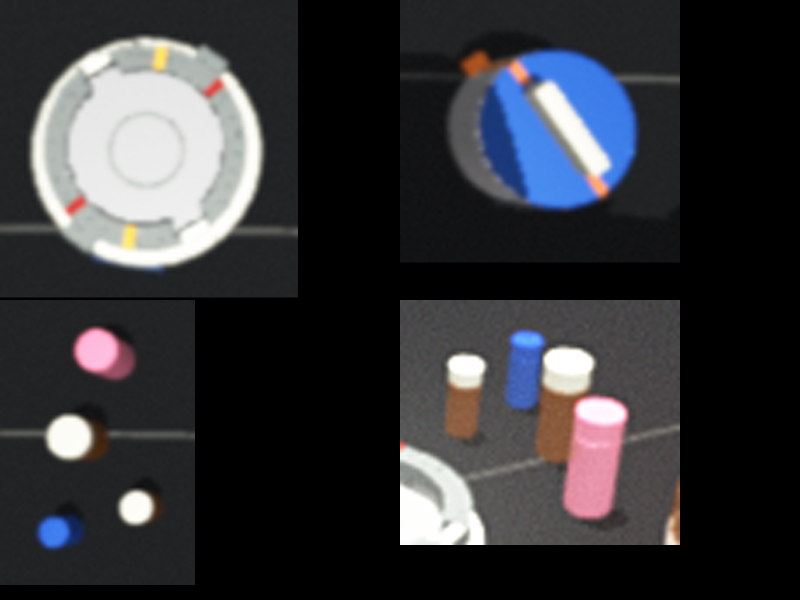

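Run:
```python
from h import *; import pickle
from scipy.spatial.transform import Rotation as Ro
c,s=pickle.load(open("p0.pkl","rb"))
for nm,lo,hi,z,box in(("pink",(150,60,170),(179,255,255),.07,(180,220,140,190)),("blue",(95,100,150),(125,255,255),.06,(240,275,130,165)),("smallamber",(0,0,150),(180,90,255),.055,(235,262,165,190))):
    for b in blobs(c,lo,hi,box): print(nm,np.round(b,1),np.round(onz(c,b[0],b[1],z),4))
print("cap reag",onz(c,183/1.5625,266/1.5625,.15),"flask",onz(c,193/1.5625,528/1.5625,.03),onz(c,166/1.5625,547/1.5625,.166),"tabl",onz(c,266,290,.065))
# vial in the scene by pix
p=proj(s,[.4928,.2335,.075]);print("vialtop scene",p,proj(s,[.4928,.2335,0]),"bar",proj(s,[.4612,-.2707,.124]),"base",proj(s,[.5527,.044,.046]))
for b in blobs(s,(0,0,160),(180,70,255),(150,175,315,340)): print("s white",b)
for b in blobs(s,(18,110,120),(35,255,255),(175,220,230,300)): print("s yel",b)
for b in blobs(s,(0,0,160),(180,60,255),(165,195,90,125)): print("s bar",b)
hsv=cv2.cvtColor(c["img"],cv2.COLOR_RGB2HSV); m=cv2.inRange(hsv,(0,0,150),(180,70,255));m[:,:355]=0;m[:,405:]=0;m[:225]=0;m[262:]=0
pt=np.argwhere(m)[:,::-1].astype(np.float32);r=cv2.minAreaRect(pt);print(r)
bx=cv2.boxPoints(r);W=np.array([onz(c,q[1],q[0],.124)[:2] for q in bx]);print(np.round(W,4),W.mean(0))
for i in range(4):
    d=W[(i+1)%4]-W[i];print(np.linalg.norm(d),np.degrees(np.arctan2(d[1],d[0])))
o=robot.get_obs();print(np.round(Ro.from_quat(o["tool_rot"]).as_matrix(),3))
```

```text
pink [196.6 162.  167. ] [0.56  0.216 0.07 ]
blue [257.  147.6  81. ] [0.4203 0.2455 0.06  ]
smallamber [248.8 175.1 100. ] [0.4397 0.1836 0.055 ]
cap reag [0.72708783 0.18736138 0.15      ] flask [ 0.75234229 -0.20594055  0.03      ] [ 0.75007807 -0.20446904  0.166     ] tabl [ 0.40421038 -0.08286211  0.065     ]
vialtop scene (np.float64(157.2785714723582), np.float64(327.68588569878983)) (np.float64(183.3156840110841), np.float64(324.3097956985195)) bar (np.float64(174.58118035711473), np.float64(107.30216193274461)) base (np.float64(196.54881219709318), np.float64(268.1000492157226))
s white (np.float64(159.61146496815286), np.float64(327.3630573248408), 157)
s white (np.float64(171.21428571428572), np.float64(335.0357142857143), 56)
s yel (np.float64(179.0), np.float64(259.0), 3)
s bar (np.float64(180.6829268292683), np.float64(108.529933481153), 451)
((377.1689453125, 240.73648071289062), (41.61665344238281, 8.718572616577148), 54.462318420410156)
[[ 0.4937 -0.233 ]
 [ 0.5049 -0.2487]
 [ 0.4329 -0.2984]
 [ 0.422  -0.2828]] [ 0.46337612 -0.2657514 ]
0.019258221716114635 -54.598696632795956
0.08745378156818774 -145.39418033250794
0.019020394206447275 124.97208699233242
0.08730832099640495 34.76093031947202
[[-0.907  0.     0.422]
 [-0.422 -0.    -0.907]
 [ 0.    -1.     0.   ]]
```

The crops confirm the choice: the larger amber vial with the white stopper at top px (153,225), between pink (162,197), blue (148,257) and the smaller amber one (175,249). All four are distinct.

```bash
python3 -m crank '[[[0,10,0,0,0,0,60],[0,0,0,-0.04,0,-0.0367,60],[0,0,0,-0.04,0,-0.0367,60],[0,0,0,-0.04,0,-0.0367,60],[0,0,0,-0.04,0,-0.0367,60]]]' 20
cat >> h.py <<'E'
from scipy.spatial.transform import Rotation as Ro
def delta(X,yaw=None):
    "tool-axis shift to world TCP X (after turning to jaw yaw, deg)"
    o=robot.get_obs(); R=Ro.from_quat(o["tool_rot"]).as_matrix(); z=R[:,2]; y0=np.degrees(np.arctan2(z[1],z[0]))
    w=np.asarray(X)-o["position"]
    print("t",round(o["time"],3),"pos",np.round(o["position"],4),"jaw",round(y0,2),"tilt",np.round(np.degrees(np.arccos(-R[2,1])),2),"F",np.round(o["ft_force"],1),"w",np.round(o["grip_width"],4))
    ya=y0 if yaw is None else yaw
    z=np.array([np.cos(np.radians(ya)),np.sin(np.radians(ya)),0]); y=np.array([0,0,-1.]); x=np.cross(y,z)
    print("turn y",round(y0-ya,2),"shift x,y,z",np.round([w@x,w@y,w@z],4))
E
python3 -c "
from h import *; delta([.5,-.2,.235])"
```

```text
time: 2.02
position: [0.3813, -0.3821, 0.2307]
tool_rot: [0.092, -0.701, 0.701, -0.092]
ft_force: [0.4, 0.1, -0.1]
grip_width: 0.0539
t 2.025 pos [ 0.3813 -0.3821  0.2307] jaw -75.06 tilt 0.04 F [ 0.4  0.1 -0.1] w 0.0539
turn y 0.0 shift x,y,z [-0.1616 -0.0043 -0.1454]
```

```bash
python3 -m crank '[[[0,0,0,-0.04,0,-0.0367,60],[0,0,0,-0.04,0,-0.0367,60],[0,0,0,-0.04,0,-0.0367,60],[0,0,0,-0.04,0,-0.0367,60],[0,0,0,-0.0135,0,-0.0526,60]]]' >/dev/null
python3 -m crank '[[[0,0,0,-0.0135,0,-0.0526,60],[0,0,0,-0.0135,0,-0.0526,60],[0,0,0,-0.0135,0,-0.0526,60],[0,0,0,-0.0135,0,-0.0526,60],[0,0,0,-0.0135,0,-0.0526,60]]]' >/dev/null
python3 -c "
from h import *; delta([.4928,.2335,.15])"
```

```text
t 3.275 pos [0.494  0.1273 0.2309] jaw -75.04 tilt 0.06 F [ 0.5 -0.  -0.7] w 0.0521
turn y 0.0 shift x,y,z [-0.0263  0.0809 -0.1029]
```

```bash
python3 -m crank '[[[0,0,0,-0.0132,0,-0.0515,60],[0,0,0,-0.0131,0,-0.0514,60],[0,0,0,0,0.04,0,60],[0,0,0,0,0.04,0,60],[0,0,0,0,0,0,60]]]' >/dev/null
python3 - <<'E'
from h import *
delta([.4928,.2335,.044])
c=robot.camera("top"); s=robot.camera("scene")
crop(c,"t1",(170,290,110,230),5); crop(s,"s1",(110,220,260,390),5)
E
```

```text
t 3.9 pos [0.4903 0.2314 0.1481] jaw -75.0 tilt 0.42 F [-0.4  0.   0.6] w 0.052
turn y 0.0 shift x,y,z [-0.003   0.1041 -0.0014]
```

View pics/s1.png

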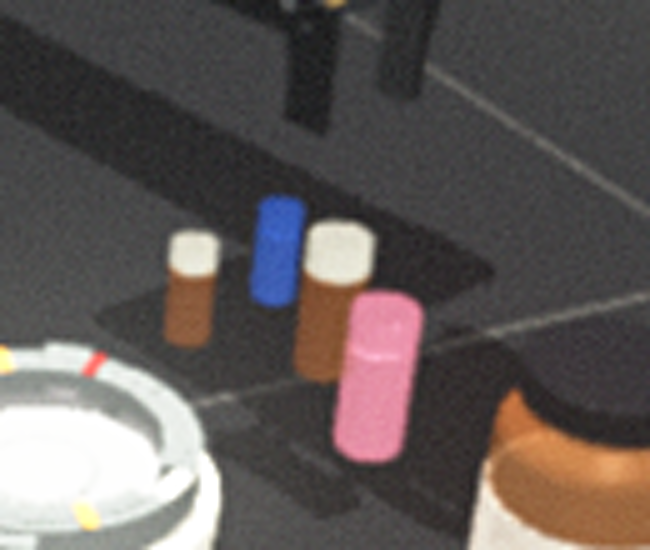

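View pics/t1.png

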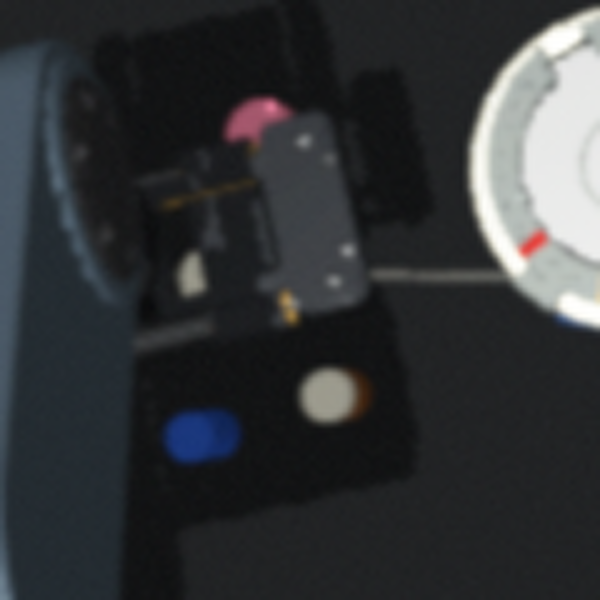

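Scene crop: both fingers at (310,70) and (410,50) straddle the line above the white stopper at (340,240). Neighbours are clear, so I go down and grip.

```bash
python3 -m crank '[[[0,0,0,-0.003,0.03,-0.001,60],[0,0,0,0,0.03,0,60],[0,0,0,0,0.03,0,60],[0,0,0,0,0.0115,0,60],[0,0,0,0,0,0,60]]]' 12 >/dev/null
python3 -c "
from h import *; delta([.4928,.2335,.046])"
python3 -m crank '[[[0,0,0,0,0,0,20],[0,0,0,0,0,0,20],[0,0,0,0,0,0,20],[0,0,0,0,0,0,20],[0,0,0,0,0,0,20]]]' 12
python3 -c "
from h import *; delta([.4928,.2335,.046])"
```

```text
t 4.625 pos [0.4962 0.2335 0.0498] jaw -75.05 tilt 0.07 F [-0.   0.1  0.7] w 0.0523
turn y 0.0 shift x,y,z [ 0.0033  0.0038 -0.0009]
time: 5.25
position: [0.496, 0.2336, 0.0498]
tool_rot: [-0.092, 0.701, -0.701, 0.093]
ft_force: [0.4, -0.8, 6.0]
grip_width: 0.0316
t 5.25 pos [0.496  0.2336 0.0498] jaw -75.03 tilt 0.09 F [ 0.4 -0.8  6. ] w 0.0316
turn y 0.0 shift x,y,z [ 0.0031  0.0038 -0.0007]
```

```bash
python3 -m crank '[[[0,0,0,0,-0.01,0,20],[0,0,0,0,-0.025,0,20],[0,0,0,0,-0.035,0,20],[0,0,0,0,-0.035,0,20],[0,0,0,0,0,0,20]]]' 15
python3 - <<'E'
from h import *
delta([.5527,.044,.154])
s=robot.camera("scene")
crop(s,"s2",(90,220,250,390),5)
E
```

```text
time: 5.88
position: [0.4971, 0.2341, 0.1569]
tool_rot: [-0.09, 0.701, -0.701, 0.094]
ft_force: [-0.3, 0.4, -0.3]
grip_width: 0.0312
t 5.875 pos [0.4971 0.2341 0.1569] jaw -75.02 tilt 0.36 F [-0.3  0.4 -0.3] w 0.0312
turn y 0.0 shift x,y,z [-0.0046  0.0029  0.198 ]
```

View pics/s2.png

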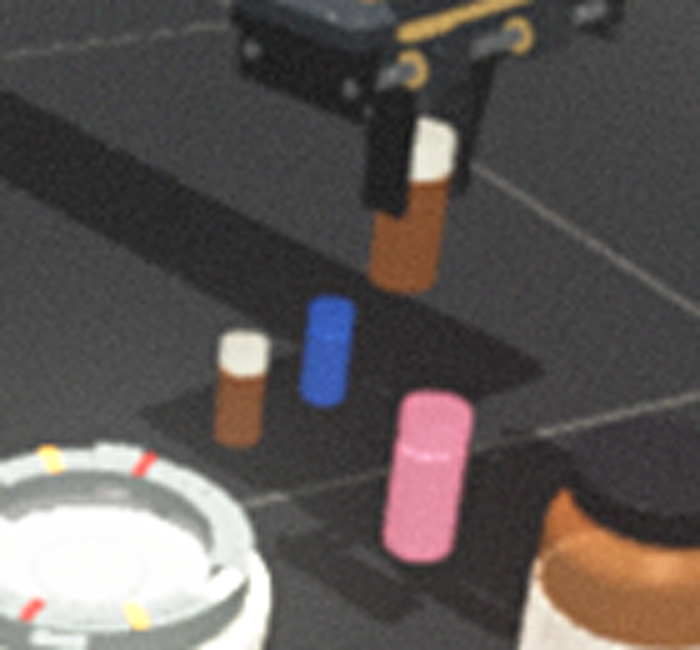

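```bash
python3 -m crank '[[[0,0,0,-0.002,0,0.04,20],[0,0,0,-0.002,0,0.045,20],[0,0,0,-0.002,0,0.045,20],[0,0,0,-0.0018,0,0.04,20],[0,0,0,0,0,0.029,20]]]' >/dev/null
python3 -m crank '[[[0,0,0,0,0,0,20],[0,0,0,0,0.02,0,20],[0,0,0,0,0.02,0,20],[0,0,0,0,0.02,0,20],[0,0,0,0,0,0,20]]]' >/dev/null
python3 - <<'E'
from h import *
delta([.556,.044,.075])
s=robot.camera("scene");c=robot.camera("top")
crop(s,"s3",(120,240,200,340),5)
crop(c,"t3",(150,260,180,300),5)
E
```

```text
t 7.175 pos [0.5517 0.0446 0.0919] jaw -74.98 tilt 0.37 F [-0.1  0.3 -0.5] w 0.0315
turn y 0.0 shift x,y,z [-0.004   0.0169  0.0017]
```

View pics/s3.png

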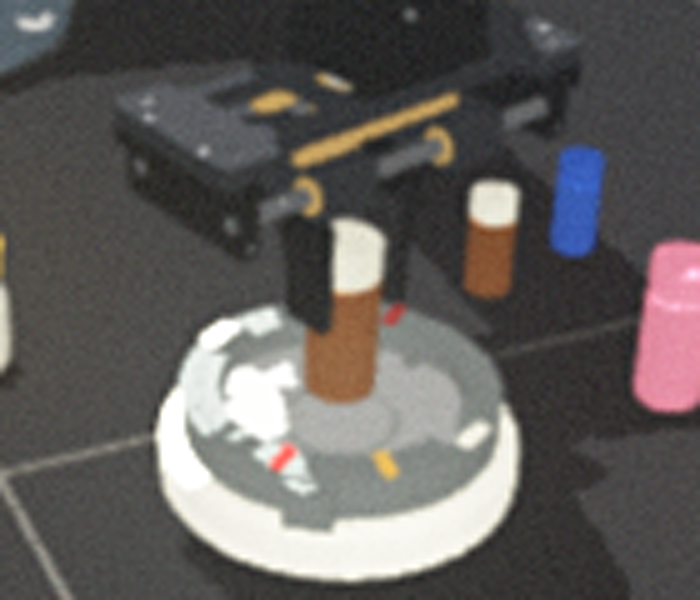

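View pics/t3.png

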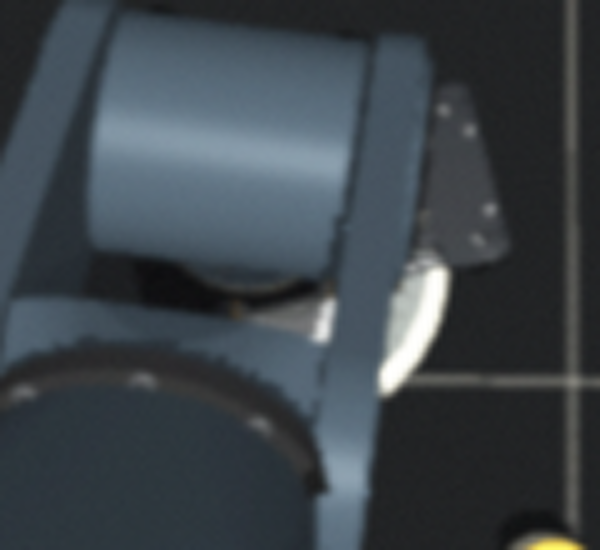

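Scene crop: the vial foot at (340,390) lies straight over the tray disc, with the fingers clear of the collar. I'll lower the last 17 mm.

```bash
python3 -m crank '[[[0,0,0,-0.002,0.008,0.001,20],[0,0,0,0,0.005,0,20],[0,0,0,0,0.002,0,20],[0,0,0,0,0.001,0,20],[0,0,0,0,0,0,20]]]'
python3 -c "
from h import *; delta([.556,.044,.075])"
```

```text
time: 7.9
position: [0.5565, 0.0428, 0.0781]
tool_rot: [-0.092, 0.701, -0.701, 0.092]
ft_force: [-0.4, 0.0, -0.7]
grip_width: 0.0312
t 7.9 pos [0.5565 0.0428 0.0781] jaw -75.04 tilt 0.0 F [-0.4  0.  -0.7] w 0.0312
turn y 0.0 shift x,y,z [ 0.0002  0.0031 -0.0013]
```

```bash
python3 -m crank '[[[0,0,0,0,0.001,0,20],[0,0,0,0,0.001,0,20],[0,0,0,0,0.001,0,20],[0,0,0,0,0,0,20],[0,0,0,0,0,0,20]]]'
```

```text
time: 8.52
position: [0.5565, 0.0428, 0.075]
tool_rot: [-0.092, 0.701, -0.701, 0.092]
ft_force: [0.2, -0.6, -0.7]
grip_width: 0.031
```

```bash
python3 -m crank '[[[0,0,0,0,0.0007,0,20],[0,0,0,0,0.0007,0,20],[0,0,0,0,0.0007,0,20],[0,0,0,0,0,0,20],[0,0,0,0,0,0,20]]]'
```

```text
time: 9.15
position: [0.5568, 0.0428, 0.0747]
tool_rot: [0.092, -0.701, 0.701, -0.093]
ft_force: [-3.4, 0.4, 11.4]
grip_width: 0.0315
```

```bash
python3 -m crank '[[[0,0,0,0,-0.0015,0,20],[0,0,0,0,0,0,20],[0,0,0,0,0,0,50],[0,0,0,0,0,0,55],[0,0,0,0,0,0,60]]]'
python3 -m crank '[[[0,0,0,0,-0.015,0,60],[0,0,0,0,-0.04,0,60],[0,0,0,0,-0.05,0,60],[0,0,0,0,-0.04,0,60],[0,0,0,0,0,0.01,60]]]'
python3 -c "
from h import *; delta([.462,-.269,.23],-55.5)"
```

```text
time: 9.78
position: [0.5563, 0.0429, 0.0741]
tool_rot: [-0.092, 0.701, -0.701, 0.092]
ft_force: [1.0, -0.0, 0.9]
grip_width: 0.0489
time: 10.4
position: [0.5614, 0.0332, 0.2241]
tool_rot: [0.089, -0.7, 0.702, -0.096]
ft_force: [0.2, 0.3, -0.4]
grip_width: 0.0526
t 10.4 pos [0.5614 0.0332 0.2241] jaw -74.96 tilt 0.54 F [ 0.2  0.3 -0.4] w 0.0526
turn y -19.46 shift x,y,z [ 0.2531 -0.0059  0.1928]
```

```bash
python3 -m crank '[[[0,-9.75,0,0,0,0,60],[0,-9.75,0,0,0,0,60],[0,0,0,0.042,0,0.032,60],[0,0,0,0.042,0,0.032,60],[0,0,0,0.042,0,0.032,60]]]'
python3 -m crank '[[[0,0,0,0.042,0,0.032,60],[0,0,0,0.042,0,0.032,60],[0,0,0,0.042,0,0.032,60],[0,0,0,0,0,0,60],[0,0,0,0,0,0,60]]]'
python3 - <<'E'
from h import *
delta([.462,-.269,.23],-55.5)
c=robot.camera("top"); s=robot.camera("scene")
crop(c,"t4",(160,300,180,410),3.4); crop(s,"s4",(100,250,40,300),3)
# vial check
for b in blobs(c,(0,0,150),(180,90,255),(190,212,220,255)): print(b,onz(c,b[0],b[1],.1))
E
```

```text
time: 11.02
position: [0.5084, -0.1186, 0.2189]
tool_rot: [-0.21, 0.676, -0.675, 0.209]
ft_force: [1.0, -0.6, 0.7]
grip_width: 0.0522
time: 11.65
position: [0.4592, -0.2673, 0.2188]
tool_rot: [-0.209, 0.676, -0.675, 0.209]
ft_force: [0.4, 0.6, -0.0]
grip_width: 0.0522
t 11.65 pos [ 0.4592 -0.2673  0.2188] jaw -55.59 tilt 0.13 F [ 0.4  0.6 -0. ] w 0.0522
turn y -0.09 shift x,y,z [-0.0013 -0.0112  0.003 ]
(np.float64(198.59900166389352), np.float64(237.37770382695507), 601) [0.55389815 0.03857882 0.1       ]
```

View pics/t4.png

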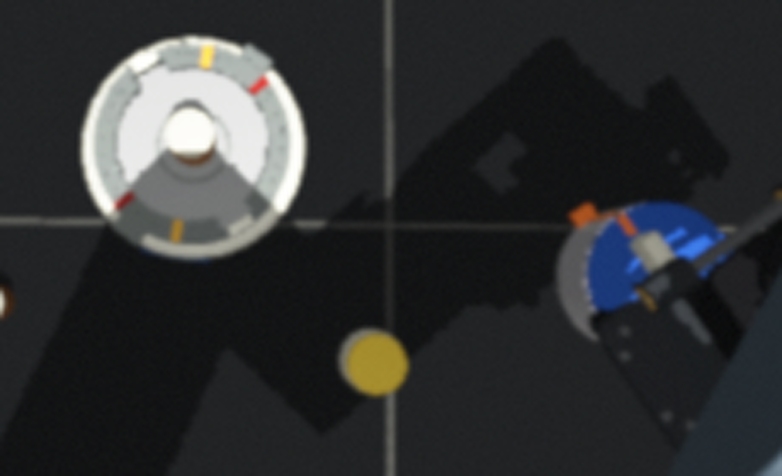

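View pics/s4.png

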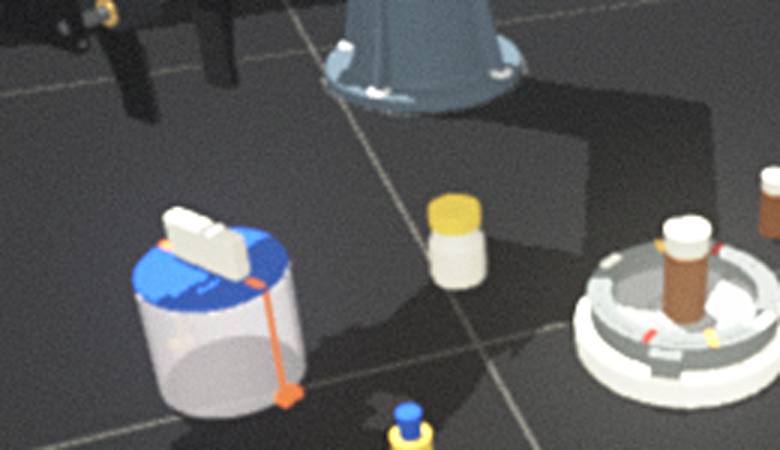

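Top crop: the vial stopper at (188,133) is concentric with the tray, and the scene crop shows it upright at (685,270). The bar runs along the line between the fingers. I'll descend on the bar.

```bash
python3 -m crank '[[[0,0,0,-0.001,0.035,0.003,60],[0,0,0,0,0.035,0,60],[0,0,0,0,0.025,0,60],[0,0,0,0,0.01,0,60],[0,0,0,0,0,0,50]]]'
python3 -c "
from h import *
delta([.462,-.269,.104],-55.5)
s=robot.camera('scene'); crop(s,'s5',(120,250,40,160),5)
"
```

```text
time: 12.38
position: [0.4627, -0.2687, 0.1142]
tool_rot: [-0.21, 0.676, -0.675, 0.21]
ft_force: [0.5, -0.2, 0.3]
grip_width: 0.0476
t 12.375 pos [ 0.4627 -0.2687  0.1142] jaw -55.45 tilt 0.07 F [ 0.5 -0.2  0.3] w 0.0476
turn y 0.05 shift x,y,z [ 0.0007  0.0102 -0.0001]
```

View pics/s5.png

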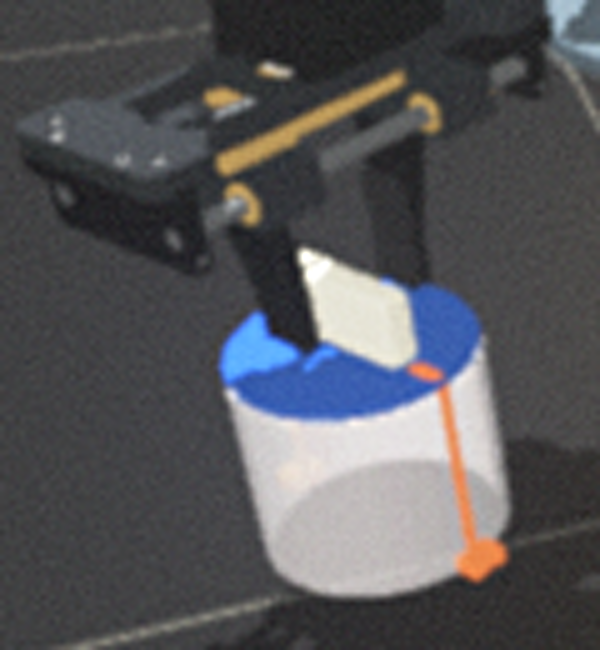

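The crop shows the bar (355,310) between the two fingers and aligned with the pads. Next: 9 mm further down, then grip firmly.

```bash
python3 -m crank '[[[0,0,0,0,0.006,0,50],[0,0,0,0,0.003,0,50],[0,0,0,0,0,0,30],[0,0,0,0,0,0,5],[0,0,0,0,0,0,5]]]' 30
python3 -m crank '[[[0,0,0,0,0,0,5],[0,0,0,0,0,0,5],[0,0,0,0,0,0,5],[0,0,0,0,0,0,5],[0,0,0,0,0,0,5]]]' 40
python3 -c "
from h import *
delta([.462,-.269,.104],-55.5)"
```

```text
time: 13.05
position: [0.4625, -0.2698, 0.1056]
tool_rot: [0.209, -0.675, 0.675, -0.21]
ft_force: [0.2, 0.8, 0.7]
grip_width: 0.0213
time: 13.68
position: [0.4626, -0.2698, 0.1055]
tool_rot: [0.209, -0.675, 0.675, -0.21]
ft_force: [0.2, -2.0, -0.7]
grip_width: 0.0138
t 13.675 pos [ 0.4626 -0.2698  0.1055] jaw -55.53 tilt 0.02 F [ 0.2 -2.  -0.7] w 0.0138
turn y -0.03 shift x,y,z [ 0.      0.0015 -0.001 ]
```

```bash
python3 -m crank '[[[0,0,0,0,-0.01,0,5],[0,0,0,0,-0.025,0,5],[0,0,0,0,-0.035,0,5],[0,0,0,0,-0.035,0,5],[0,0,0,0,-0.02,0,5]]]'
python3 -c "
from h import *
s=robot.camera('scene'); crop(s,'s6',(60,250,20,220),3)
delta([.5527,.044,.232],-58.8)"
```

```text
time: 14.3
position: [0.4624, -0.2693, 0.2325]
tool_rot: [0.209, -0.675, 0.676, -0.21]
ft_force: [0.9, 0.3, -2.9]
grip_width: 0.014
t 14.35 pos [ 0.4634 -0.2701  0.2345] jaw -55.51 tilt 0.28 F [ 1.2 -0.5 -1.4] w 0.0138
turn y 3.29 shift x,y,z [-0.2391  0.0025 -0.2224]
```

View pics/s6.png

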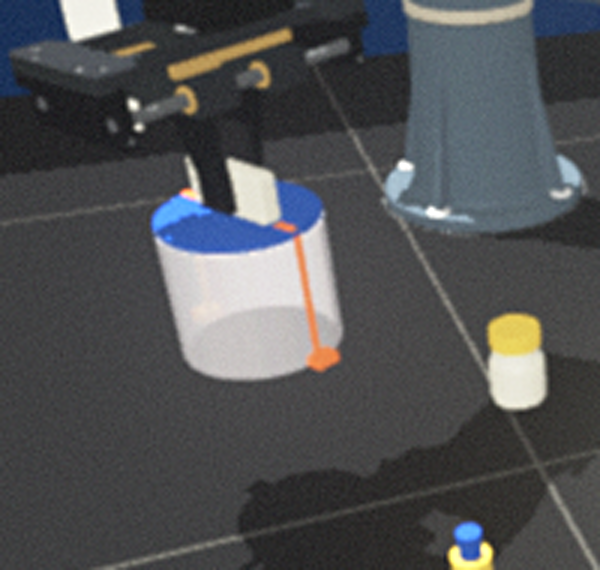

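The lid hangs level in the grip, with the lug at (323,357). I'll move it over the base.

```bash
python3 -m crank '[[[0,3.3,0,0,0,0,5],[0,0,0,-0.015,0,-0.014,5],[0,0,0,-0.03,0,-0.028,5],[0,0,0,-0.035,0,-0.0325,5],[0,0,0,-0.04,0,-0.037,5]]]' 45 >/dev/null
python3 -m crank '[[[0,0,0,-0.04,0,-0.037,5],[0,0,0,-0.035,0,-0.0325,5],[0,0,0,-0.03,0,-0.028,5],[0,0,0,-0.014,0,-0.013,5],[0,0,0,0,0,0,5]]]'
python3 - <<'E'
from h import *
delta([.5527,.044,.22],-58.8)
s=robot.camera('scene'); c=robot.camera('top'); crop(s,'s7',(80,250,190,350),3.5); crop(c,'t7',(130,260,170,310),4)
import pickle; pickle.dump((c,s),open("p7.pkl","wb"))
E
```

```text
time: 15.6
position: [0.5513, 0.0456, 0.2299]
tool_rot: [-0.192, 0.681, -0.681, 0.191]
ft_force: [-0.3, -1.4, -3.1]
grip_width: 0.0136
t 15.6 pos [0.5513 0.0456 0.2299] jaw -58.64 tilt 0.1 F [-0.3 -1.4 -3.1] w 0.0136
turn y 0.16 shift x,y,z [-0.0003  0.0099  0.0021]
```

View pics/s7.png

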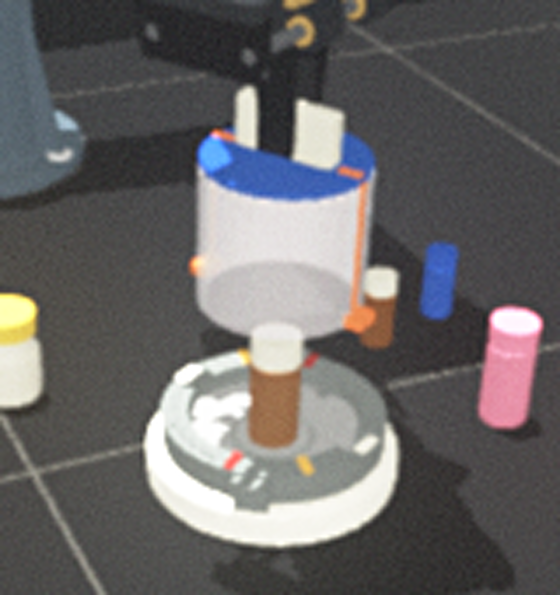

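View pics/t7.png

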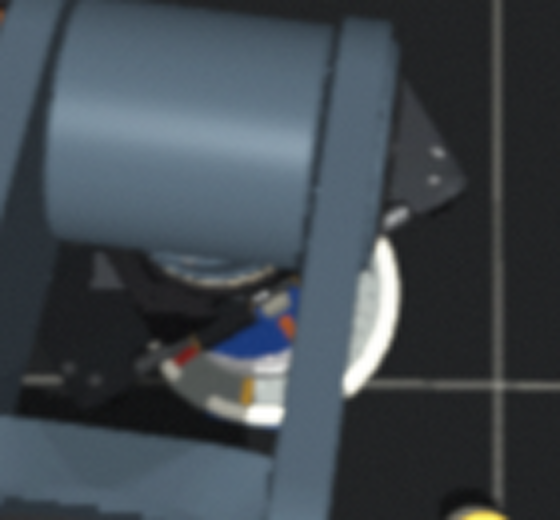

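Run:
```python
from h import *; import pickle
c,s=pickle.load(open("p7.pkl","rb"))
C=np.array([.5527,.044]);
def P(ctr,ang,r,z): a=np.radians(ang); return [ctr[0]+r*np.cos(a),ctr[1]+r*np.sin(a),z]
for nm,a in(("slot",31.2),("vent",-8.8),("lock",-48.8)):
    for k in(0,180): print(nm,k,np.round(proj(s,P(C,a+k,.0625,.046)),1))
T=[.5513,.0456]
for k in(0,180): print("lugpred",np.round(proj(s,P(T,31.36+k,.0575,.128)),1),"stripe top",np.round(proj(s,P(T,31.36+k,.045,.2164)),1))
for nm,lo,hi,bx in(("or",(3,120,120),(18,255,255),(110,182,240,300)),("yel",(18,90,120),(35,255,255),(175,225,235,300)),("red",(0,110,100),(8,255,255),(175,225,240,290))):
    for b in blobs(s,lo,hi,bx): print(nm,np.round(b,1))
img=s["img"].copy()
img=cv2.resize(img[80:250,190:350],None,fx=3.5,fy=3.5,interpolation=cv2.INTER_CUBIC)
for ctr,r,z,col in((T,.05,.1244,(0,255,0)),(T,.05,.2164,(0,255,0)),(C,.071,.046,(255,0,255)),(C,.054,.046,(255,0,255)),(C,.080,0.0,(255,0,255)),(C,.027,0.025,(255,0,255))):
    pts=np.array([proj(s,P(ctr,a,r,z)) for a in range(0,361,5)]);pts=np.stack([(pts[:,1]-190+.5)*3.5,(pts[:,0]-80+.5)*3.5],1).astype(int)
    cv2.polylines(img,[pts],False,col,1)
cv2.imwrite("pics/o7.png",img[:,:,::-1])
```

```text
slot 0 [206.2 292.7]
slot 180 [187.5 245. ]
vent 0 [212.8 276.9]
vent 180 [182.  260.2]
lock 0 [211.6 256.4]
lock 180 [183.  278.6]
lugpred [171.8 293.7] stripe top [130.3 291.2]
lugpred [155.9 247.5] stripe top [119.1 252.8]
or [118.  253.5  10. ]
or [128.8 289.8   8. ]
or [140.5 293.    8. ]
or [153. 292.   9.]
or [155.6 244.4   7. ]
or [171.3 294.7 118. ]
yel [181.3 259.8   9. ]
yel [212.6 276.8  18. ]
red [182.6 278.3   9. ]
red [210.9 256.2  10. ]
```

View pics/o7.png

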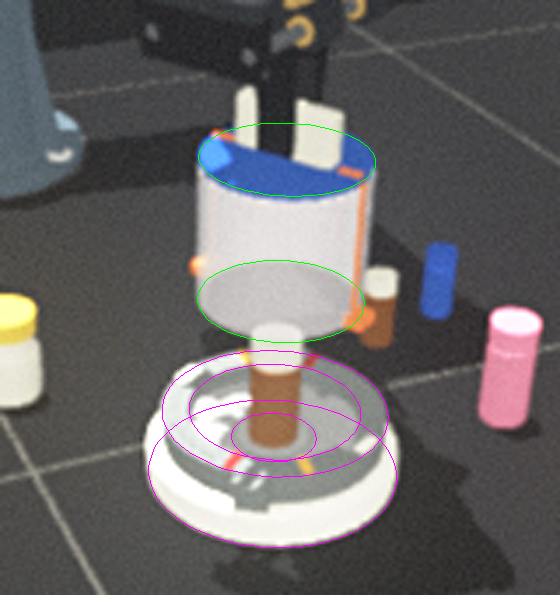

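Predicted and observed marks agree within about 1 px, and the lugs agree too: front predicted (171.8,293.7), seen (171.3,294.7). I'll correct by 2 mm and go down to just above the collar.

```bash
python3 -m crank '[[[0,0.2,0,0,0.01,0.002,5],[0,0,0,0,0.02,0,5],[0,0,0,0,0.02,0,5],[0,0,0,0,0.017,0,5],[0,0,0,0,0,0,5]]]'
python3 - <<'E'
from h import *
delta([.5527,.044,.1305],-58.8)
s=robot.camera('scene'); crop(s,'s8',(80,250,190,350),3.5)
E
```

```text
time: 16.32
position: [0.5516, 0.0411, 0.1616]
tool_rot: [-0.19, 0.682, -0.681, 0.187]
ft_force: [0.1, -0.3, -3.3]
grip_width: 0.0135
t 16.325 pos [0.5516 0.0411 0.1616] jaw -59.14 tilt 0.27 F [ 0.1 -0.3 -3.3] w 0.0135
turn y -0.34 shift x,y,z [-0.0024  0.0311 -0.0019]
```

View pics/s8.png

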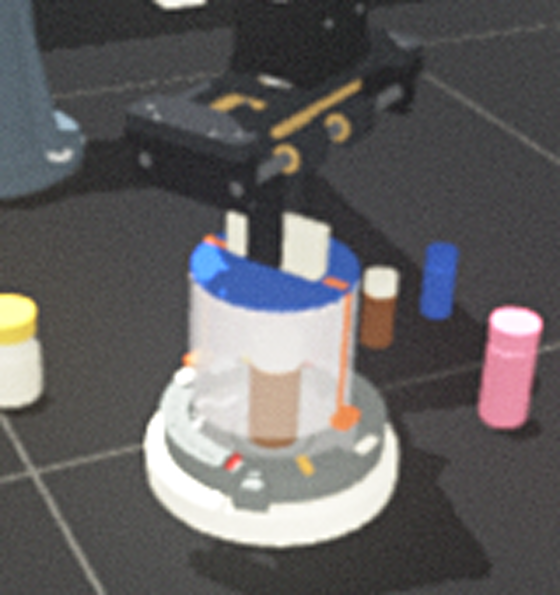

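```bash
python3 -m crank '[[[0,0,0,0,0.003,0,5],[0,0,0,0,0,0,5],[0,0,0,0,0,0,5],[0,0,0,0,0,0,5],[0,0,0,0,0,0,5]]]' >/dev/null
python3 - <<'E'
from h import *
delta([.5527,.044,.1305],-58.8)
s=robot.camera('scene')
o=robot.get_obs();T=o["position"];z0=T[2]-.1055
def P(ctr,ang,r,z): a=np.radians(ang); return [ctr[0]+r*np.cos(a),ctr[1]+r*np.sin(a),z]
for ctr in(T,[.5527,.044]):
  for k in(0,180): print("lugpred",np.round(proj(s,P(ctr,31.2+k,.0575,z0+.0035)),1),"stripe",np.round(proj(s,P(ctr,31.2+k,.045,z0+.092)),1))
for b in blobs(s,(3,120,120),(18,255,255),(130,210,240,300)): print("or",np.round(b,1))
for i in range(3):
    robot.camera('scene'); print(np.round(robot.get_obs()["position"],4))
E
```

```text
t 17.0 pos [0.5532 0.0424 0.1606] jaw -59.02 tilt 0.02 F [ 0.2 -0.3 -3.8] w 0.0136
turn y -0.22 shift x,y,z [-0.0004  0.0301 -0.0017]
lugpred [200.8 290.5] stripe [162.5 288. ]
lugpred [183.8 246.3] stripe [150.2 251.3]
lugpred [200.5 291. ] stripe [162.3 288.6]
lugpred [183.5 246.9] stripe [150. 252.]
or [149. 252.   7.]
or [161.  286.5   8. ]
or [172.  296.6  76. ]
or [168.5 290.    6. ]
or [180.5 289.    8. ]
or [183.  243.5   6. ]
or [191.5 288.    6. ]
or [199.5 289.2  38. ]
[0.5532 0.0423 0.1605]
[0.5531 0.0423 0.1605]
[0.5531 0.0423 0.1605]
```

```bash
python3 -m crank '[[[0,-0.2,0,0,0.002,-0.0018,5],[0,0,0,0,0.006,0,5],[0,0,0,0,0.003,0,5],[0,0,0,0,0.003,0,5],[0,0,0,0,0,0,5]]]'
python3 -c "
from h import *
delta([.5527,.044,.1305],-58.8)"
```

```text
time: 17.82
position: [0.552, 0.0438, 0.1461]
tool_rot: [-0.19, 0.681, -0.681, 0.19]
ft_force: [0.6, 0.2, -3.2]
grip_width: 0.0137
t 17.825 pos [0.552  0.0438 0.1461] jaw -58.83 tilt 0.04 F [ 0.6  0.2 -3.2] w 0.0137
turn y -0.03 shift x,y,z [-0.0007  0.0156  0.0002]
```

```bash
python3 -m crank '[[[0,0,0,0,0.004,0,5],[0,0,0,0,0.004,0,5],[0,0,0,0,0.003,0,5],[0,0,0,0,0.002,0,5],[0,0,0,0,0,0,5]]]'
python3 -c "
from h import *
delta([.5527,.044,.1305],-58.8)"
```

```text
time: 18.45
position: [0.5521, 0.0438, 0.1333]
tool_rot: [-0.19, 0.681, -0.681, 0.19]
ft_force: [-0.1, -0.2, -3.8]
grip_width: 0.0136
t 18.45 pos [0.5521 0.0438 0.1333] jaw -58.83 tilt 0.02 F [-0.1 -0.2 -3.8] w 0.0136
turn y -0.03 shift x,y,z [-0.0006  0.0028  0.0002]
```

```bash
python3 -m crank '[[[0,0,0,0,0.001,0,5],[0,0,0,0,0.001,0,5],[0,0,0,0,0.001,0,5],[0,0,0,0,0,0,5],[0,0,0,0,0,0,5]]]'
python3 -c "
from h import *
delta([.5527,.044,.1305],-58.8)"
```

```text
time: 19.08
position: [0.5522, 0.0438, 0.1305]
tool_rot: [-0.19, 0.681, -0.681, 0.19]
ft_force: [0.7, 0.2, -3.4]
grip_width: 0.0135
t 19.075 pos [0.5522 0.0438 0.1305] jaw -58.83 tilt 0.0 F [ 0.7  0.2 -3.4] w 0.0135
turn y -0.03 shift x,y,z [-0.0005 -0.      0.0001]
```

```bash
python3 -m crank '[[[0,0,0,0,0.0005,0,5],[0,0,0,0,0.0005,0,5],[0,0,0,0,0,0,5],[0,0,0,0,0,0,5],[0,0,0,0,0,0,5]]]'
```

```text
time: 19.7
position: [0.5523, 0.0436, 0.1303]
tool_rot: [0.19, -0.681, 0.681, -0.19]
ft_force: [-1.1, -1.2, 5.7]
grip_width: 0.0138
```

Seated: at z 0.1303 (expected 0.1305) the force changed from -3.4 to +5.7 N. I'll ease off a little and turn clockwise, first 20 degrees and then a check.

```bash
python3 -m crank '[[[0,0,0,0,-0.0005,0,5],[0,3,0,0,0,0,5],[0,5,0,0,0,0,5],[0,6,0,0,0,0,5],[0,6,0,0,0,0,5]]]'
python3 - <<'E'
from h import *
delta([.5527,.044,.1305],-98.8); print(np.round(robot.get_obs()["moment"],2))
s=robot.camera('scene'); crop(s,'s9',(100,250,190,350),4)
E
```

```text
time: 20.32
position: [0.5528, 0.044, 0.1303]
tool_rot: [-0.067, 0.704, -0.704, 0.068]
ft_force: [-1.0, -0.3, 3.1]
grip_width: 0.0141
t 20.325 pos [0.5528 0.044  0.1303] jaw -79.01 tilt 0.08 F [-1.  -0.3  3.1] w 0.0141
turn y 19.79 shift x,y,z [ 0.0001 -0.0002  0.    ]
[0.16 0.17 0.18]
```

View pics/s9.png

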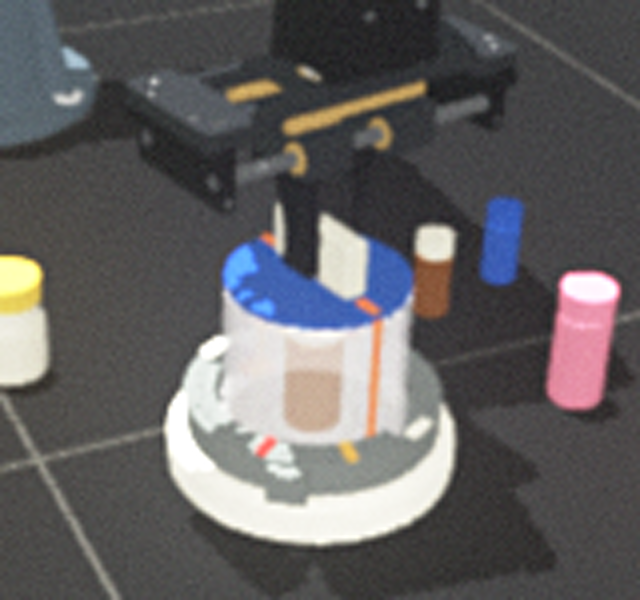

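The crop shows the stripe at (375,370) moving from the slot (418,428) toward the yellow mark (348,452). The lug is under the lip and the vial is upright inside. Continuing.

```bash
python3 -m crank '[[[0,6,0,0,0,0,5],[0,6,0,0,0,0,5],[0,5,0,0,0,0,5],[0,2.3,0,0,0,0,5],[0,0,0,0,0,0,5]]]'
python3 - <<'E'
from h import *
delta([.5527,.044,.1305],-98.8); print(np.round(robot.get_obs()["moment"],2))
s=robot.camera('scene');c=robot.camera('top'); crop(s,'s10',(100,250,190,350),4); crop(c,'t10',(150,260,180,300),5)
o=robot.get_obs();C=[.5527,.044]
def P(ctr,ang,r,z): a=np.radians(ang); return [ctr[0]+r*np.cos(a),ctr[1]+r*np.sin(a),z]
for a in(-4.8,-8.8,-12.8): print(a,"stripe top",np.round(proj(s,P(C,a,.0455,.117)),1),"mid",np.round(proj(s,P(C,a,.05,.085)),1),"back",np.round(proj(s,P(C,a+180,.0455,.117)),1),"vent",np.round(proj(s,P(C,a,.0625,.046)),1))
for n,lo,hi in(("or",(3,100,120),(17,255,255)),("yel",(19,90,120),(35,255,255))):
  for b in blobs(s,lo,hi,(145,225,230,300)): print(n,np.round(b,1))
E
```

```text
time: 21.0
position: [0.5529, 0.044, 0.1303]
tool_rot: [0.05, 0.705, -0.705, -0.049]
ft_force: [-0.4, 0.3, 3.2]
grip_width: 0.0136
t 21.0 pos [0.5529 0.044  0.1303] jaw -98.05 tilt 0.09 F [-0.4  0.3  3.2] w 0.0136
turn y 0.75 shift x,y,z [ 0.0002 -0.0002  0.    ]
[0.21 0.07 0.02]
-4.8 stripe top [179.3 277.4] mid [193.7 277.5] back [158.7 261.8] vent [212.5 278.9]
-8.8 stripe top [179.6 275.9] mid [194.  275.9] back [158.5 263.2] vent [212.8 276.9]
-12.8 stripe top [179.7 274.4] mid [194.2 274.3] back [158.4 264.6] vent [213.1 274.9]
or [171.6 296.5  78. ]
or [177.7 275.7   9. ]
or [196.3 275.9  62. ]
yel [212.9 276.9  16. ]
```

View pics/s10.png

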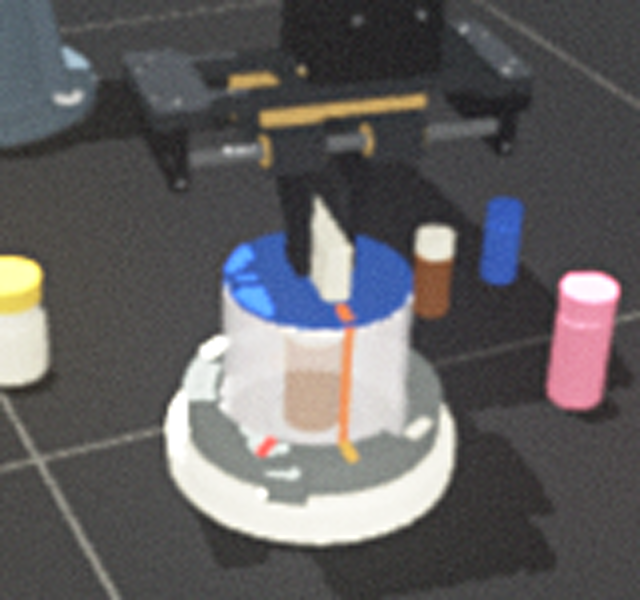

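View pics/t10.png

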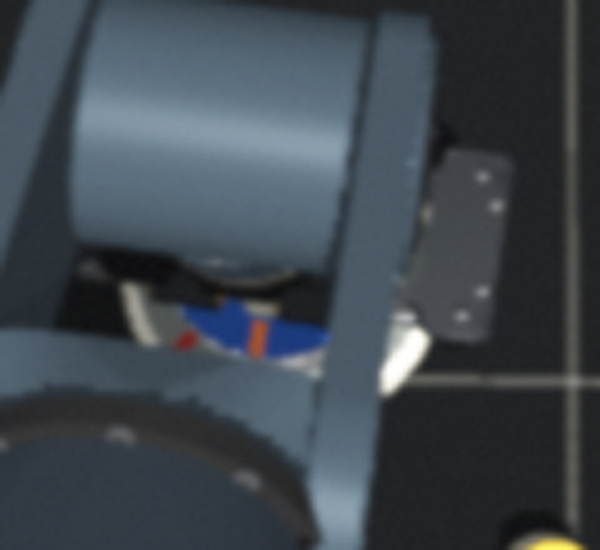

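The stripe at (347,375) runs down straight onto the yellow mark (348,452). A final 0.5 degree trim and settling, then I hand in.

```bash
python3 -m crank '[[[0,0.5,0,0,0,0,5],[0,0,0,0,0,0,5],[0,0,0,0,0,0,5],[0,0,0,0,0,0,5],[0,0,0,0,0,0,5]]]'
python3 - <<'E'
from h import *
delta([.5527,.044,.1305],-98.8)
s=robot.camera('scene')
for n,lo,hi in(("or",(3,100,120),(17,255,255)),("yel",(19,90,120),(35,255,255))):
  for b in blobs(s,lo,hi,(145,225,230,300)): print(n,np.round(b,1))
cv2.imwrite("pics/f.png",cv2.resize(s["img"][:,:,::-1],(800,600)))
E
```

```text
time: 21.72
position: [0.5528, 0.0439, 0.1303]
tool_rot: [0.054, 0.705, -0.705, -0.053]
ft_force: [0.3, 0.8, 5.6]
grip_width: 0.014
t 21.725 pos [0.5528 0.0439 0.1303] jaw -98.61 tilt 0.08 F [0.3 0.8 5.6] w 0.014
turn y 0.19 shift x,y,z [ 0.0001 -0.0002 -0.0001]
or [171.7 296.5  79. ]
or [177.6 275.5  11. ]
or [196.2 275.7  66. ]
yel [213. 277.  15.]
```

View pics/f.png

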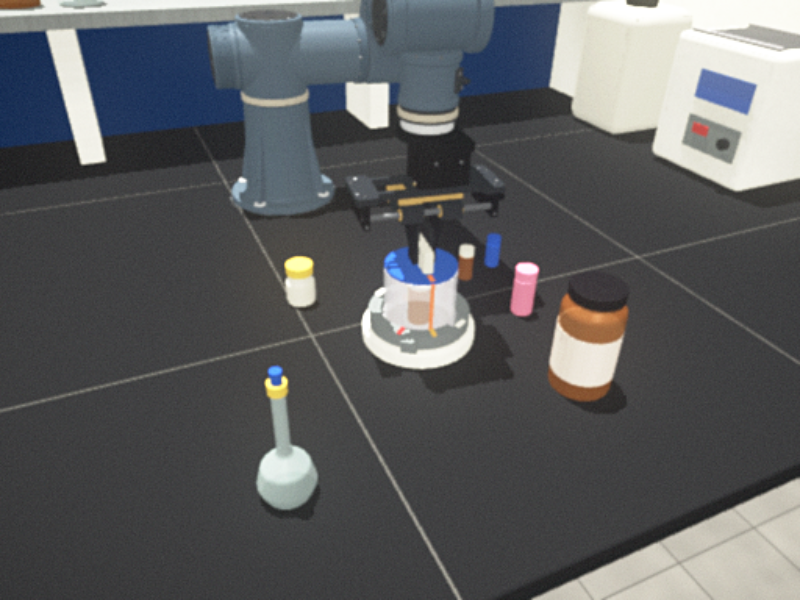

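The final view shows the lid seated with its stripe (432,305) on the yellow mark (433,333). The vial is upright inside and everything else is where it was.

```bash
python3 -c "
from rig import robot; print(robot.hand_in())"
```

```text
the job is handed in; nothing more can be done
None
```

The job is done and handed in at about 22 s. I stood the larger amber vial upright in the middle of the tray and lowered the bell lid over it through the slots. I then turned it clockwise about 40° to the yellow vent mark, and the gripper still holds the bar.

- **Seating:** the lid touched down with the tool at z = 0.1303 m (0.1305 m expected for fully seated). The last contact force was about 6 N pressing down.
- **Angle:** the jaws read -98.6° against a target of -98.8°. In the scene camera the lid's stripe ends on the yellow mark, within about 1 px.
- **Vial and other objects:** the vial is seen upright through the lid. The reagent jar, flask, small white jar and look-alikes have not visibly moved.
- **Limits of the checks:** the arm mostly blocked the top camera at the end, so the angle check rests on the scene camera and the joint readings. Readings taken before the arm had settled were off by up to 3 mm, so I measured again before inserting the lid. No check failed.

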